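# Unlock the spice carousel and hold the marked jar at the front

### The arm

A 6-joint arm with a two-finger parallel gripper is mounted at the origin on a cart in front of the work surface, level with it; the furniture and walls round the work are solid. World frame = base frame: x ahead of the robot, y to its left, z up, the work surface at z = 0. Lengths are in m, angles in rad, forces in N, time in s.
With the tool pointing down it reaches from about 0.35 to 0.85 m from the base axis. Payload 8.1 kg.
Tool frame: the origin (TCP) lies on the centre line of the jaws, within the pads' length; the fingertips stand 17 mm ahead of it and the grasp point (between the pads) lies 2 mm behind it; z points along the fingers, y is the line along which they close (so a half turn about z gives the same grasp; the last joint's range is limited). The gripper opens to 93 mm and grips with 3 to 60 N. Pads are 15 mm wide; open, the fingers measure 128 mm over their backs; the gripper's body (75 mm by 188 mm) begins 65 mm behind the grasp point.
Start: joints at [-1.423, 0.13, 1.488, -0, 1.523, -0.085], TCP at [0.138, -0.584, 0.236] pointing down, gripper open.
Joint ranges: [-2.96, 2.96], [-0.89, 2.26], [0.02, 2.5], [-1.34, 4.48], [0, 2.73], [-2.66, 2.66]. Speed limits (rad/s): [2.39, 2.39, 2.79, 3.14, 3.14, 3.14].

### API

Orientations are given as a rotation vector (axis times angle).
In Python, from plant import robot, optics, close_job, models gives the robot as it stands.
- The arm moves only by the shell command python3 -m inch 'ROWS' [OPENING] [FORCE]. ROWS is a JSON object of lists of equal length, an entry for each row: "travel": the shift along the tool's x, y, z in m, a list of three; "spin": the turn about the tool's z in rad. In form: {"travel": [[x, y, z], ...], "spin": [spin, ...]}. A call has 1 to 10 rows; each row is the pose to reach, as a shift and turn from the pose commanded when the call began, along the tool's axes at that moment; what a row does not reach only later rows make up. A row lasts 1/12 s, in which the tool goes at most 41.7 mm and 7.16 degrees, less where a joint would pass 70% of its speed; a pose out of reach is approached as far as the arm can. A call with a gripper value outside its range is refused whole. OPENING is the closure, from 0 (fully open) to 1 (shut), set as the call begins (- or left out, the last holds). The fingers move at their own pace and stop on an object; FORCE is the grip in N (left out, the last holds). Time passes only in rows, so rows that repeat a pose let the fingers close. It gives the time, the measured TCP pose, the force, the opening and the grip force at its end, in the units of the state.
- robot.read_state(): the state, without advancing time (a new reading comes with each control period).
- optics.read_camera(name): name is "scene" or "top" or "wrist"; returns (picture, depth): 400x640x3 uint8, red, green, blue; 400x640 float32, m along the optical axis (not along the pixel's ray), 0 where there is no reading.
- optics.camera_info(name): a dict with "camera_matrix" (3x3 intrinsics, pixels), "view" (4x4, takes a point from world to camera coordinates). Camera axes: x right, y down, z forward; pixel columns grow to the right and rows downward; lengths in m; the calibration is good to about 2 mm. A picture is of the moment at which its call begins: read the wrist's pose just before it. camera_info takes no time and is no camera call; for the wrist camera it gives the pose at the moment of the call.
- close_job(): hands the job in; it is judged then, once.
Trained networks look in the newest picture that a camera, given by its name, has taken for a name from the list of things; names that differ only in an ending like _2 or _b are one class to them, and where a whole thing is asked for, a point or a joint stands for the part that bears it (a point fixed in the world has none). Each returns a list of dicts, best first, with "p" (0 to 1); they miss things now and then, are a little off and sometimes report something else, mostly with a low value. They report only what shows in the picture. A call takes as long as a camera call. They do not tell look-alikes from the thing itself.
- models.look_for(camera, name): "centre" ([x, y, z] in m, in world coordinates, good to about 4 mm: the middle of the surface that is visible of it).
- models.masks_of(camera, name): "region" (400x640 bool, what is visible of it).
The state is a dict: "t": time; "q": joint angles; "dq": joint speeds; "joint_torque": joint torques, N m; "tool_pos": TCP position; "orientation": TCP orientation; "force": force on the tool from outside, world axes, zero at the start; "wrist_torque": the same for the moment, N m; "opening": finger opening in m; "gripper_force": force on a finger pad.
Only numpy, scipy, OpenCV 4.12 (cv2) and the standard library are available. Lean on these libraries where they do the work, as an engineer would, in place of code of your own. Each camera call takes 0.05 s, during which the arm holds its last target. There are 200 camera calls.

### The job

Press the red ejector button right down so that it pushes the yellow lock key out of the spice carousel, and let the button come up again. Then take the black handle on top, turn the carousel until the jar with the red band stands right at the red front mark, and finish still gripping the handle, holding the turntable still there against its return spring. Keep all the jars standing in their cups and leave the other things alone.

Things in the scene. Friction and masses are not known exactly. Their poses are not given: they have to be found in the camera images.
- stand: Fixed grey base of the spice carousel, a round foot 232 mm across, yaw varying by 0.35 rad. Origin on the turntable's vertical axis at the worktop; its -x axis points out through the red front mark. A jar is at the front when it stands 80 mm from the axis on the stand's -x axis.
- front_mark (a point): Small red T lying flat on the grey bridge over the key's channel: 122 mm from the turntable axis along the stand's -x, 36 mm above the worktop. It marks the front.
- carousel (a joint): Angle of the turntable, rad, 0 as parked (its start), positive anticlockwise from above, range -1.7 to 1.7. A weak damped spring (0.06 N m per rad) drifts it back to 0 in some seconds when it is let go. While the yellow key is in, two lugs under the disc lock it at 0. A turn of at most 1.2 rad, either way, brings the marked jar to the front.
- disc_top (a point): On the axis at the top of the turntable, a wooden disc 224 mm across, 40 mm above the worktop, with eight cups (bore 44.6 mm, 32 mm deep) on a circle of 80 mm radius, at 22.5, 67.5, 112.5 and 157.5 degrees either side of the front. At the start the four jars stand in the cups at 22.5 and 67.5 degrees.
- handle (a point): Black upright paddle on a post in the middle of the turntable, for turning it; turns with it. 60 mm long (its x), 16 mm thick (its y), 48 mm tall. This point is the centre of its underside, on the axis, 152 mm above the worktop; its top is at 200 mm, the jars' caps at 145 mm. Its x axis is along the stand's x when the joint is 0.
- ejector (a joint): Travel of the red ejector button, m: 0 up (rest), 0.014 fully down. Pressed straight down against a spring (1.2 N at first, 5.4 N at the bottom); comes up by itself. A crank inside moves a pusher behind the key outward three times as far (42 mm), so press right down to its stop.
- ejector_top (a point): Centre of the top of the red ejector button, a cap 34 mm across, 83 mm above the worktop when up, on a black tower 41 mm across and 65 mm tall; on the stand at x = -160, y = +55 mm.
- key: Yellow lock key, a loose block 40 x 22 x 14 mm (x, y, z), in the channel at the front of the stand, its outer end just showing. Origin at the centre of its underside; locked: at x = -113.5, y = 0, z = 12 mm on the stand. Pushed out along the stand's -x it drops off the channel's end onto the worktop, centre about 155 mm from the axis.
- jar_marked: The marked jar: the one with a broad red tape band round it below the cap and a red dot on its cap; otherwise a spice jar with a dark cap, 41 mm across, 105 mm tall, loose in one of the turntable's four front cups. Origin at the centre of its underside, z up, 80 mm from the turntable axis. Its own yaw means nothing.
- jar_a: Unmarked spice jar with a dark cap, 41 mm across, 105 mm tall, loose in one of the turntable's four front cups. Origin at the centre of its underside, z up, 80 mm from the turntable axis.
- jar_b: Unmarked spice jar with a dark cap, 41 mm across, 105 mm tall, loose in one of the turntable's four front cups. Origin at the centre of its underside, z up, 80 mm from the turntable axis.
- jar_c: Unmarked spice jar with a dark cap, 41 mm across, 105 mm tall, loose in one of the turntable's four front cups. Origin at the centre of its underside, z up, 80 mm from the turntable axis.
- tuna_tin: Flat round food tin, 86 mm across, 40 mm tall, standing by. Upright; origin at the centre of its underside. 
- egg_timer: Red and white round kitchen timer, 61 mm across, 56 mm tall, standing by. Upright; origin at the centre of its underside. 
- tomato: Red tomato, 61 mm across, standing by. Origin at the centre of its underside.
- tea_light: Tea light, 38 mm across, 15 mm tall, standing by. Upright; origin at the centre of its underside. 
There are look-alikes about, which are no part of the job. Leave any turquoise look-alike of the jar_c alone.

How it is judged:
On the way:
1. the ejector button, pressed down, has pushed the key out of the channel (value of joint ejector above 0.007 m and x of key in the frame of stand below -0.145 m), for 0.02 s.
At the end, for the whole second after the job is handed in: Marked jar within 12 mm sideways of the front line, turntable still (under 0.15 rad/s), fingers hold its handle (over 1 N), key lying out in front (centre over 145 mm ahead of the axis), button up, all four jars upright in their cups (y of jar_marked in the frame of stand between -0.012 and 0.012 m and x of jar_marked in the frame of stand below -0.07 m and x of key in the frame of stand below -0.145 m and height (world z) of key below 0.05 m and contact force between the fingers and handle_paddle above 1 N and velocity of joint carousel between -0.15 and 0.15 rad/s and value of joint ejector below 0.002 m and angle between each of jar_marked, jar_a, jar_b, jar_c's own z axis and vertical below 0.12 rad and horizontal distance between each of jar_marked, jar_a, jar_b, jar_c and stand below 0.088 m and height (world z) of each of jar_marked, jar_a, jar_b, jar_c below 0.048 m); the arm keeps its last pose, push and grip.
It fails at once if a jar is tipped or lifted out of its cup (angle between any of jar_marked, jar_a, jar_b, jar_c's own z axis and vertical above 0.4 rad or height (world z) of any of jar_marked, jar_a, jar_b, jar_c above 0.07 m).
It fails at once if a thing standing by is moved more than 3 cm (distance of any of tuna_tin, egg_timer, tomato, tea_light from where it was at the start of the episode above 0.03 m).
It also fails if it takes over 48 s, if anything falls off the work surface, if the arm or the gripper's body presses on something with over 40 N, if the wrist force passes 120 N, or if a joint passes its speed limit or range.

## Working session

There is one attempt and no reset: what is moved stays moved. The work goes in short steps, Python scripts to look and compute and a shell command to move; the robot and the scene stay as the last step left them, time stands still between calls to the robot, and variables do not carry over. Pictures are saved under pics/ and viewed, at most 10 in all, crops included, and the job is handed in when it is done.

```bash
mkdir -p pics; ls
python3 - <<'E'
from plant import robot,optics,models
import cv2,numpy as np
s=robot.read_state();print(s)
ims=[]
for c in("scene","top"):
    p,d=optics.read_camera(c);np.savez(f"{c}0.npz",p=p,d=d,**optics.camera_info(c))
    ims.append(p[:,:,::-1])
    for n in("front_mark","disc_top","handle","ejector_top","key","jar_marked","jar_a","tuna_tin","egg_timer","tomato","tea_light"):
        try:print(c,n,[(np.round(r["centre"],3).tolist(),round(r["p"],2)) for r in models.look_for(c,n)])
        except Exception as e:print(c,n,e)
cv2.imwrite("pics/a.png",cv2.resize(np.vstack(ims),(480,600)))
cv2.imwrite("pics/scene.png",ims[0]);cv2.imwrite("pics/top.png",ims[1])
E
```

```text
pics
{'t': 0.0, 'q': array([-1.42339747e+00,  1.31142764e-01,  1.48927901e+00,  1.29982180e-05,
        1.52298411e+00, -8.54034250e-02]), 'dq': array([-8.64295743e-04, -8.26890776e-05, -2.20757946e-04, -2.73266755e-04,
        9.67292780e-04, -4.09972450e-04]), 'joint_torque': array([-8.58559433e-04, -5.59861851e+01, -4.91752017e+01,  7.67163816e-02,
        3.58565210e-02, -1.60445466e-04]), 'tool_pos': array([ 0.13836874, -0.58327881,  0.23459856]), 'orientation': array([-3.11853322e+00, -3.64648223e-01,  6.78514001e-05]), 'force': array([0.06296379, 0.33982333, 0.0589716 ]), 'wrist_torque': array([-0.01759988, -0.00480078, -0.03874389]), 'gripper_force': 0.0, 'opening': 0.09273338457105289}
scene front_mark [([0.562, 0.307, 0.038], 0.61)]
scene disc_top [([0.559, 0.307, 0.043], 0.44)]
scene handle [([0.577, 0.272, 0.052], 0.9)]
scene ejector_top [([0.456, 0.366, 0.075], 0.63), ([0.564, 0.307, 0.042], 0.49)]
scene key [([0.471, 0.297, 0.028], 0.5), ([0.422, 0.566, 0.011], 0.5), ([0.585, 0.272, 0.045], 0.3)]
scene jar_marked [([0.505, 0.265, 0.113], 0.64)]
scene jar_a [([0.52, 0.32
[... 199 characters left out ...]
er [([0.635, 0.506, 0.042], 0.92)]
scene tomato [([0.399, 0.48, 0.042], 0.83)]
scene tea_light [([0.425, 0.562, 0.01], 0.7)]
top front_mark [([0.586, 0.267, 0.042], 0.9), ([0.646, 0.485, 0.055], 0.41)]
top disc_top [([0.599, 0.255, 0.041], 0.92)]
top handle [([0.6, 0.253, 0.044], 0.9)]
top ejector_top [([0.46, 0.36, 0.079], 0.59)]
top key []
top jar_marked [([0.46, 0.363, 0.08], 0.15)]
top jar_a [([0.584, 0.335, 0.15], 0.89), ([0.479, 0.018, 0.103], 0.84), ([0.531, 0.31, 0.149], 0.73), ([0.538, 0.194, 0.147], 0.57)]
top tuna_tin [([0.52, 0.53, 0.037], 0.55)]
top egg_timer [([0.647, 0.489, 0.054], 0.62), ([0.588, 0.27, 0.042], 0.39)]
top tomato []
top tea_light [([0.417, 0.565, 0.009], 0.53)]
```

View pics/scene.png

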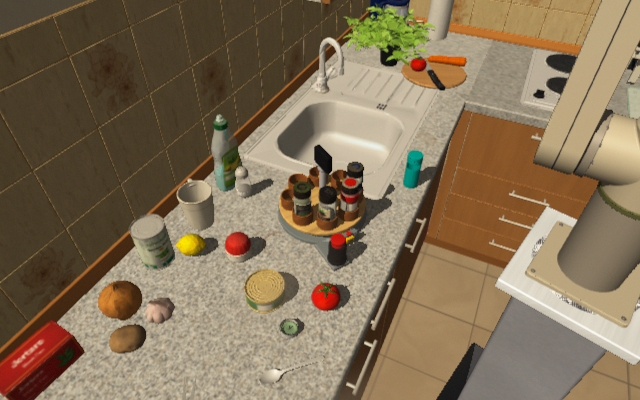

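View pics/top.png

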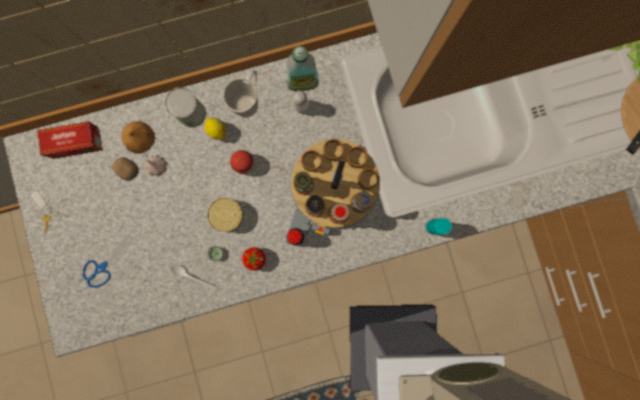

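The scene picture shows the carousel around (322,205), with the red button at (338,243), the red/yellow key and mark at (348,238), and the marked jar (red band, red cap dot) at (349,195). In the top picture these are the handle (338,175), button (295,237), mark and key (320,229), and marked jar (340,212). The turquoise look-alike is at (439,227).

```bash
cat > h.py <<'E'
import numpy as np,cv2
def cloud(p,d,K,V):
    v,u=np.mgrid[:d.shape[0],:d.shape[1]]
    c=np.stack([(u-K[0,2])/K[0,0]*d,(v-K[1,2])/K[1,1]*d,d],-1)
    Ti=np.linalg.inv(V); w=c@Ti[:3,:3].T+Ti[:3,3]; w[d<=0]=np.nan
    return w
E
python3 - <<'E'
from h import *
for c in("top","scene"):
    z=np.load(c+"0.npz");p,d,K,V=z["p"],z["d"],z["camera_matrix"],z["view"]
    w=cloud(p,d,K,V);hsv=cv2.cvtColor(p,cv2.COLOR_RGB2HSV)
    near=np.hypot(w[...,0]-.59,w[...,1]-.265)<.2
    red=((hsv[...,0]<8)|(hsv[...,0]>172))&(hsv[...,1]>150)&(hsv[...,2]>80)
    for n,m in(("handle",near&(w[...,2]>.19)&(w[...,2]<.21)),("caps",near&(w[...,2]>.135)&(w[...,2]<.16)),("but",near&red&(w[...,2]>.07)&(w[...,2]<.095)),("mark",near&red&(w[...,2]<.06)),("reddot",near&red&(w[...,2]>.135)),("yellow",near&(abs(hsv[...,0]-27)<5)&(hsv[...,1]>180)&(w[...,2]<.05))):
        k,l,s,ce=cv2.connectedComponentsWithStats(m.astype(np.uint8))
        for i in range(1,k):
            if s[i,4]>3:
                q=w[l==i];print(c,n,s[i,4],ce[i].round(1),np.median(q,0).round(4),((q.max(0)+q.min(0))/2).round(4))
                if n=="handle":
                    e,vv=np.linalg.eigh(np.cov(q[:,:2].T));print("axis deg",np.degrees(np.arctan2(vv[1,1],vv[0,1])))
    # disc rim circle
    m=near&(abs(w[...,2]-.04)<.006)&(hsv[...,1]>90)
    q=w[m][:,:2].astype(np.float32);print(c,"disc",cv2.minEnclosingCircle(q),m.sum())
    x=p[cv2.rotate(p,0) is None] if 0 else None
z=np.load("top0.npz");s=np.load("scene0.npz")
a=cv2.resize(z["p"][130:260,270:400],(520,520),interpolation=2);b=cv2.resize(s["p"][140:270,260:390],(520,520),interpolation=2)
cv2.imwrite("pics/crop.png",cv2.resize(np.hstack([a,b]),(800,400))[:,:,::-1])
E
```

```text
top handle 199 [337.5 173.8] [0.5932 0.2581 0.199 ] [0.5933 0.2586 0.199 ]
axis deg 161.0568857411437
top caps 247 [301.9 179.7] [0.5884 0.3378 0.1451] [0.5893 0.3378 0.1429]
top caps 10 [332.6 174.6] [0.5981 0.2681 0.1538] [0.5971 0.2669 0.1537]
top caps 14 [341.1 177.5] [0.5909 0.2488 0.1526] [0.5916 0.2489 0.15  ]
top caps 247 [363.4 199.4] [0.5414 0.199  0.1449] [0.5408 0.1985 0.1442]
top caps 247 [314.  203.4] [0.5345 0.3114 0.1451] [0.534  0.3103 0.1436]
top caps 247 [339.4 211.6] [0.5137 0.2544 0.1452] [0.5145 0.2537 0.1444]
top but 151 [293.6 236.2] [0.4612 0.3615 0.0813] [0.4603 0.3625 0.0814]
top mark 9 [320.1 228.8] [0.4778 0.2983 0.0365] [0.4789 0.2996 0.0346]
top reddot 108 [340.1 211.3] [0.5151 0.2527 0.1461] [0.5144 0.2527 0.147 ]
top disc ((0.5853289365768433, 0.2606159448623657), 0.11988627910614014) 3801
scene handle 145 [322.5 153.2] [0.5884 0.262  0.1988] [0.5921 0.2605 0.1965]
axis deg 162.64667595514587
scene caps 68 [321.4 169.9] [0.5902 0.2664 0.1527] [0.5891 0.2658 0.1475]
scene caps 184 [354.7 168.2] [0.536  0.2026 0.1448] [0.5386 0.1981 0.1418]
scene caps 202 [349.6 184.5] [0.5095 0.2579 0.1451] [0.511  0.254  0.1423]
scene caps 210 [301.4 188.6] [0.5839 0.3412 0.1445] [0.5866 0.3388 0.1417]
scene caps 219 [327.3 193.1] [0.5288 0.3152 0.1448] [0.5317 0.3118 0.1419]
scene but 162 [337.3 240.3] [0.4573 0.3663 0.0813] [0.459  0.3624 0.0779]
scene mark 21 [348.2 232.9] [0.4749 0.2979 0.0353] [0.4796 0.2971 0.0323]
scene reddot 77 [349.9 181.6] [0.5139 0.2513 0.1461] [0.5141 0.2491 0.1461]
scene disc ((0.5630481243133545, 0.2803952991962433), 0.14794698357582092) 1339
```

View pics/crop.png

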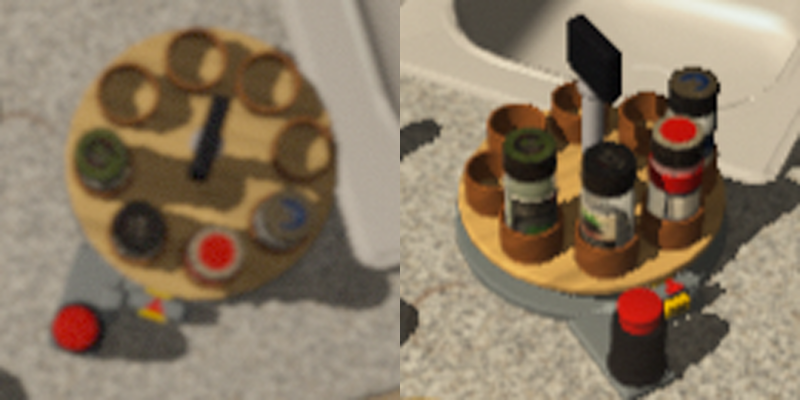

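The crop confirms the marked jar, which has a red band and a red cap dot. It sits one place clockwise of front in the picture, next to the black-capped jar. I'll fit the stand pose next.

```bash
cat >> h.py <<'E'
from scipy.optimize import least_squares
from scipy.spatial.transform import Rotation as R
def fit(pts):
    M=np.array([m for m,_ in pts]);W=np.array([w for _,w in pts])
    f=lambda s:(np.c_[np.cos(s[2])*M[:,0]-np.sin(s[2])*M[:,1]+s[0],np.sin(s[2])*M[:,0]+np.cos(s[2])*M[:,1]+s[1]]-W).ravel()
    r=least_squares(f,[.593,.258,-.33]);return r.x,f(r.x).reshape(-1,2)
def goto(s,pos,ang):  # world pos, tool-x heading deg -> travel, spin
    Rm=R.from_rotvec(s["orientation"]).as_matrix()
    a=np.degrees(np.arctan2(Rm[1,0],Rm[0,0]));sp=(a-ang+180)%360-180
    return (Rm.T@(np.array(pos)-s["tool_pos"])).round(4),round(np.radians(sp),3),round(a,1)
E
python3 - <<'E'
from h import *
from plant import robot
j=lambda a:(-.08*np.cos(np.radians(a)),-.08*np.sin(np.radians(a)))
P=[((0,0),(.5933,.2586)),(j(-67.5),(.5889,.3378)),(j(-22.5),(.5343,.3108)),(j(22.5),(.5141,.2540)),(j(67.5),(.5411,.1987)),((-.16,.055),(.4607,.3620)),((-.122,0),(.4783,.2990))]
for P_ in (P,):
    x,r=fit(P_);print(x,np.degrees(x[2]),r.round(4).tolist())
c,s=np.cos(x[2]),np.sin(x[2]);print("ej",x[:2]+[c*-.16-s*.055,s*-.16+c*.055])
st=robot.read_state();print(goto(st,[.5,-.12,.25],-60+120))
E
```

```text
[ 0.59383255  0.25835332 -0.33285168] -19.07099668508104 [[0.0005, -0.0002], [0.0001, 0.0004], [-0.0003, 0.0006], [-0.0001, -0.0004], [-0.0004, -0.0002], [-0.0001, 0.0006], [0.0002, -0.0008]]
ej [0.46058491 0.36261294]
(array([ 0.4588, -0.3679, -0.0144]), np.float64(-0.814), np.float64(13.3))
```

```bash
python3 -m inch '{"travel":[[0.10,-0.07,-0.014],[0.2,-0.15,-0.014],[0.3,-0.23,-0.014],[0.4,-0.3,-0.014],[0.46,-0.37,-0.014],[0.46,-0.37,-0.014],[0.46,-0.37,-0.014],[0.46,-0.37,-0.014],[0.46,-0.37,-0.014],[0.46,-0.37,-0.014]],"spin":[-0.12,-0.24,-0.36,-0.48,-0.6,-0.72,-0.81,-0.81,-0.81,-0.81]}' 1 20
python3 -m inch '{"travel":[[0,0,0],[0,0,0],[0,0,0],[0,0,0]],"spin":[0,0,0,0]}'
python3 - <<'E'
from h import *
from plant import robot
print(goto(robot.read_state(),[.4606,.3626,.19],142))
E
```

```text
t: 2.03
tool_pos: [0.3966, -0.2549, 0.2477]
orientation: [2.724, 1.564, 0.001]
force: [0.2, -0.4, -0.2]
opening: 0.031
gripper_force: 0.0
t: 2.37
tool_pos: [0.395, -0.2578, 0.2473]
orientation: [2.725, 1.563, -0.001]
force: [-0.9, 0.1, -0.0]
opening: 0.004
gripper_force: 0.0
(array([ 0.5686, -0.2567,  0.0571]), np.float64(-1.437), np.float64(59.7))
```

```bash
python3 -m inch '{"travel":[[0.06,-0.03,0],[0.12,-0.05,0],[0.17,-0.08,0],[0.22,-0.10,0],[0.27,-0.12,0],[0.32,-0.14,0],[0.37,-0.17,0],[0.42,-0.19,0],[0.47,-0.21,0],[0.5,-0.23,0]],"spin":[-0.12,-0.24,-0.36,-0.48,-0.6,-0.72,-0.84,-0.96,-1.08,-1.2]}'
python3 - <<'E'
from h import *
from plant import robot
print(goto(robot.read_state(),[.4606,.3626,.16],142))
E
```

```text
t: 3.2
tool_pos: [0.4389, 0.1579, 0.2475]
orientation: [1.361, 2.831, 0.0]
force: [1.1, -0.3, -0.3]
opening: 0.0004
gripper_force: 0.0
(array([0.1464, 0.1447, 0.0875]), np.float64(-0.233), np.float64(128.7))
```

```bash
python3 -m inch '{"travel":[[0.025,0.025,0],[0.05,0.05,0],[0.075,0.075,0],[0.1,0.1,0],[0.125,0.125,0],[0.146,0.145,0.03],[0.146,0.145,0.06],[0.146,0.145,0.08],[0.146,0.145,0.08],[0.146,0.145,0.08]],"spin":[-0.1,-0.2,-0.233,-0.233,-0.233,-0.233,-0.233,-0.233,-0.233,-0.233]}'
python3 - <<'E'
from h import *
from plant import robot
print(goto(robot.read_state(),[.4606,.3626,.105],142))
E
```

```text
t: 4.03
tool_pos: [0.4612, 0.3601, 0.166]
orientation: [-1.03, -2.966, 0.005]
force: [-0.1, -0.1, 0.8]
opening: 0.0004
gripper_force: 0.0
(array([0.0019, 0.0018, 0.061 ]), np.float64(-0.005), np.float64(141.7))
```

```bash
python3 -m inch '{"travel":[[0,0.001,0.03],[0,0.001,0.055],[0,0.001,0.06],[0,0.001,0.063],[0,0.001,0.066],[0,0.001,0.068],[0,0.001,0.07],[0,0.001,0.07],[0,0.001,0.07],[0,0.001,0.07]],"spin":[0,0,0,0,0,0,0,0,0,0]}'
python3 -m inch '{"travel":[[0,0,0.002],[0,0,0.004],[0,0,0.006],[0,0,0.008],[0,0,0.009],[0,0,0.01],[0,0,0.01],[0,0,0.01]],"spin":[0,0,0,0,0,0,0,0]}'
```

```text
t: 4.87
tool_pos: [0.4624, 0.3634, 0.0985]
orientation: [1.026, 2.968, 0.003]
force: [1.7, 0.1, 2.4]
opening: 0.0006
gripper_force: 1.0
t: 5.53
tool_pos: [0.4618, 0.363, 0.0875]
orientation: [1.027, 2.969, 0.001]
force: [3.0, 1.9, 4.2]
opening: 0.0008
gripper_force: 2.3
```

Contact was at about 0.099 and travel is about 11 to 12 mm so far. I'll continue to the stop.

```bash
python3 -m inch '{"travel":[[0,0,0.001],[0,0,0.002],[0,0,0.003],[0,0,0.004],[0,0,0.005],[0,0,0.005],[0,0,0.005],[0,0,0.005]],"spin":[0,0,0,0,0,0,0,0]}'
python3 - <<'E'
from h import *
from plant import robot,optics
p,d=optics.read_camera("scene");w=cloud(p,d,*[optics.camera_info("scene")[k] for k in("camera_matrix","view")])
hsv=cv2.cvtColor(p,cv2.COLOR_RGB2HSV)
m=(abs(hsv[...,0]-27)<5)&(hsv[...,1]>150)&(hsv[...,2]>80)&(w[...,2]<.06)&(np.hypot(w[...,0]-.46,w[...,1]-.3)<.12)
q=w[m];print(m.sum(),q.mean(0),q.min(0),q.max(0))
s=-.33285;v=q.mean(0)[:2]-[.5938,.2584];print("stand x,y",np.cos(s)*v[0]+np.sin(s)*v[1],-np.sin(s)*v[0]+np.cos(s)*v[1])
E
```

```text
t: 6.2
tool_pos: [0.4622, 0.3633, 0.0852]
orientation: [1.026, 2.968, 0.002]
force: [-3.6, -3.9, 23.9]
opening: 0.0005
gripper_force: 11.9<stdin>:6: RuntimeWarning: Mean of empty slice.
  ret = um.true_divide(
Traceback (most recent call last):
ValueError: zero-size array to reduction operation minimum which has no identity
```

The button is at its stop: force jumped to 24 N. I'll raise the arm and check the key.

```bash
python3 -m inch '{"travel":[[0,0,-0.01],[0,0,-0.03],[0,0,-0.07],[0,0,-0.11],[0,0,-0.15],[0,0,-0.18],[0,0,-0.18],[0,0,-0.18]],"spin":[0,0,0,0,0,0,0,0]}' 0
cat > look.py <<'E'
from h import *
from plant import robot,optics
import sys
for c in("scene","top","wrist"):
    i=optics.camera_info(c);p,d=optics.read_camera(c);w=cloud(p,d,i["camera_matrix"],i["view"])
    cv2.imwrite(f"pics/{sys.argv[1]}_{c}.png",p[:,:,::-1])
    hsv=cv2.cvtColor(p,cv2.COLOR_RGB2HSV);s=-.33285;r=w-np.array([.5938,.2584,0])
    S=np.stack([np.cos(s)*r[...,0]+np.sin(s)*r[...,1],-np.sin(s)*r[...,0]+np.cos(s)*r[...,1],w[...,2]],-1)
    near=np.hypot(S[...,0],S[...,1])<.22
    red=((hsv[...,0]<8)|(hsv[...,0]>172))&(hsv[...,1]>150)&(hsv[...,2]>80)
    for n,m in(("key",near&(abs(hsv[...,0]-27)<6)&(hsv[...,1]>150)&(hsv[...,2]>60)&(w[...,2]<.05)),("button",near&red&(w[...,2]>.06)&(w[...,2]<.1)),("dot",near&red&(w[...,2]>.135)&(w[...,2]<.16)),("handle",near&(w[...,2]>.19)&(w[...,2]<.21)),("caps",near&(w[...,2]>.135)&(w[...,2]<.16))):
        k,l,st,ce=cv2.connectedComponentsWithStats(m.astype(np.uint8))
        for j in range(1,k):
            if st[j,4]>12:
                q=S[l==j];print(c,n,st[j,4],ce[j].round(),((q.min(0)+q.max(0))/2).round(4),np.median(q,0).round(4))
E
python3 look.py b
```

```text
t: 6.92
tool_pos: [0.4617, 0.3631, 0.2638]
orientation: [1.026, 2.968, 0.002]
force: [-0.1, -0.6, 0.7]
opening: 0.0491
gripper_force: 0.0
scene button 175 [337. 241.] [-0.1614  0.0542  0.0749] [-0.1651  0.057   0.0812]
scene dot 50 [348. 182.] [-0.0726 -0.0284  0.1469] [-0.0736 -0.0284  0.1465]
scene caps 38 [349. 168.] [-0.0255 -0.0637  0.1419] [-0.0275 -0.0579  0.1443]
scene caps 17 [362. 169.] [-0.0417 -0.0876  0.1409] [-0.0466 -0.0855  0.1436]
scene caps 168 [349. 185.] [-0.0749 -0.0302  0.1428] [-0.0831 -0.0252  0.145 ]
scene caps 210 [301. 189.] [-0.0333  0.0736  0.1416] [-0.0369  0.0757  0.1448]
scene caps 211 [327. 193.] [-0.0764  0.0302  0.1417] [-0.08    0.0323  0.1448]
top dot 112 [340. 212.] [-0.0728 -0.0324  0.1469] [-0.0734 -0.0318  0.1459]
top handle 199 [338. 174.] [3.000e-04 1.000e-04 1.985e-01] [-3.000e-04  1.000e-04  1.993e-01]
top caps 180 [303. 178.] [-0.0283  0.0735  0.1429] [-0.0262  0.0703  0.1448]
top caps 14 [341. 178.] [ 0.0009 -0.0102  0.1529] [ 0.0004 -0.0102  0.1533]
top caps 249 [363. 199.] [-0.0303 -0.0734  0.1437] [-0.0309 -0.0735  0.1448]
top caps 109 [318. 201.] [-0.0685  0.0264  0.1426] [-0.0653  0.0236  0.1447]
top caps 249 [339. 212.] [-0.0738 -0.03    0.1442] [-0.0738 -0.0302  0.1454]
wrist button 974 [305. 179.] [-0.1596  0.0536  0.0749] [-0.1603  0.054   0.0822]
wrist caps 1344 [310. 293.] [-0.0786  0.0293  0.1416] [-0.0816  0.0323  0.1457]
wrist caps 236 [249. 303.] [-0.0847 -0.021   0.1411] [-0.0881 -0.0205  0.1418]
wrist caps 42 [369. 306.] [-0.0487  0.0728  0.1382] [-0.0493  0.0742  0.1378]
wrist caps 70 [374. 348.] [-0.0135  0.0672  0.1452] [-0.0132  0.0664  0.1454]
wrist caps 879 [224. 372.] [-0.0307 -0.0709  0.1413] [-0.0308 -0.0648  0.1455]
wrist caps 280 [307. 374.] [-0.0129  0.0016  0.1476] [-0.0067  0.0062  0.1534]
```

View pics/b_wrist.png

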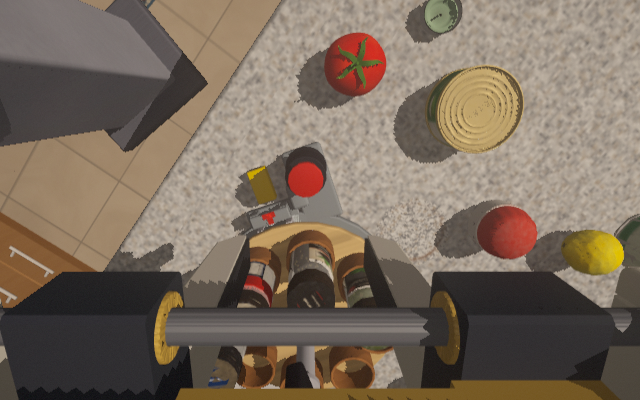

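Run:
```python
from h import *
from plant import robot
print(goto(robot.read_state(),[.5938,.2584,.264],161))
```

```text
(array([-0.169 ,  0.0009, -0.0048]), np.float64(-0.334), np.float64(141.9))
```

The wrist picture shows the key lying out on the worktop at (260,185), beyond the red mark (268,216). The button is up at (305,180). Next I'll move over the handle with the gripper open.

```bash
python3 - <<'E'
from h import *
from plant import robot,optics
i=optics.camera_info("wrist");p,d=optics.read_camera("wrist");w=cloud(p,d,i["camera_matrix"],i["view"])
q=w[176:196,252:270].reshape(-1,3);q=q[q[:,2]>.008];m=(q.min(0)+q.max(0))/2;s=-.33285;v=m-[.5938,.2584,0]
print(len(q),m,"key stand",np.cos(s)*v[0]+np.sin(s)*v[1],-np.sin(s)*v[0]+np.cos(s)*v[1])
E
python3 -m inch '{"travel":[[-0.03,0,-0.005],[-0.06,0,-0.005],[-0.09,0,-0.005],[-0.12,0.001,-0.005],[-0.15,0.001,-0.005],[-0.169,0.001,-0.005],[-0.169,0.001,-0.005],[-0.169,0.001,-0.005],[-0.169,0.001,-0.005],[-0.169,0.001,-0.005]],"spin":[-0.1,-0.2,-0.3,-0.334,-0.334,-0.334,-0.334,-0.334,-0.334,-0.334]}' 0 20
python3 - <<'E'
from h import *
from plant import robot
print(goto(robot.read_state(),[.5938,.2584,.178],160.9))
E
```

```text
341 [0.44602126 0.30776897 0.01268908] key stand -0.15579861255730107 -0.0016255639314047068
t: 7.95
tool_pos: [0.5941, 0.2601, 0.2666]
orientation: [-0.517, -3.097, 0.001]
force: [0.4, -0.1, -0.0]
opening: 0.0931
gripper_force: 0.0
(array([-0.0004, -0.0016,  0.0886]), np.float64(0.003), np.float64(161.1))
```

```bash
python3 -m inch '{"travel":[[0,-0.001,0.03],[0,-0.001,0.055],[0,-0.001,0.075],[0,-0.001,0.088],[0,-0.001,0.088],[0,-0.001,0.088],[0,-0.001,0.088]],"spin":[0,0,0,0,0,0,0]}'
python3 -m inch '{"travel":[[0,0,0],[0,0,0],[0,0,0],[0,0,0],[0,0,0],[0,0,0],[0,0,0],[0,0,0],[0,0,0],[0,0,0]],"spin":[0,0,0,0,0,0,0,0,0,0]}' 1 25
python3 -m inch '{"travel":[[0,0,0],[0,0,0],[0,0,0],[0,0,0],[0,0,0],[0,0,0]],"spin":[0,0,0,0,0,0]}'
```

```text
t: 8.53
tool_pos: [0.5954, 0.259, 0.1812]
orientation: [0.518, 3.097, 0.002]
force: [0.4, 0.8, 0.8]
opening: 0.093
gripper_force: 0.0
t: 9.37
tool_pos: [0.5948, 0.2583, 0.1793]
orientation: [-0.519, -3.098, 0.0]
force: [0.2, -0.5, 0.9]
opening: 0.0308
gripper_force: 0.0
t: 9.87
tool_pos: [0.594, 0.2557, 0.1792]
orientation: [-0.521, -3.096, 0.007]
force: [-7.6, -12.6, 5.8]
opening: 0.0161
gripper_force: 25.0
```

The grip closed on 16 mm at 25 N. I'll relax the side force by shifting about 2 mm, then turn +0.393 about tool z in small steps.

```bash
python3 -m inch '{"travel":[[0,-0.001,0],[0,-0.002,0],[0,-0.0025,0],[0,-0.0025,0]],"spin":[0,0,0,0]}'
python3 -m inch '{"travel":[[0,0,0],[0,0,0],[0,0,0],[0,0,0],[0,0,0],[0,0,0],[0,0,0],[0,0,0],[0,0,0],[0,0,0]],"spin":[0.04,0.08,0.12,0.16,0.2,0.24,0.28,0.32,0.36,0.393]}'
python3 -m inch '{"travel":[[0,0,0],[0,0,0],[0,0,0],[0,0,0],[0,0,0],[0,0,0]],"spin":[0,0,0,0,0,0]}'
python3 look.py c; python3 -c "
from h import *
from plant import robot
s=robot.read_state();print(goto(s,s['tool_pos'],138.5),s['force'],s['wrist_torque'])"
```

```text
t: 10.2
tool_pos: [0.5939, 0.2556, 0.1792]
orientation: [-0.519, -3.098, 0.001]
force: [-1.0, -2.0, 1.4]
opening: 0.016
gripper_force: 25.0
t: 11.03
tool_pos: [0.5937, 0.2551, 0.1792]
orientation: [-1.117, -2.936, 0.003]
force: [-3.6, -5.9, 2.9]
opening: 0.0159
gripper_force: 25.0
t: 11.53
tool_pos: [0.5937, 0.2552, 0.1792]
orientation: [-1.114, -2.937, 0.003]
force: [-2.7, -5.4, 1.8]
opening: 0.0161
gripper_force: 25.0
scene button 174 [337. 241.] [-0.1618  0.0551  0.075 ] [-0.1651  0.0567  0.0811]
scene dot 82 [340. 188.] [-0.0801 -0.0035  0.1463] [-0.0795 -0.0026  0.1463]
scene handle 214 [323. 153.] [-0.0022  0.0018  0.2   ] [-0.0095  0.0035  0.1993]
scene caps 38 [321. 171.] [-0.011   0.0095  0.1477] [-0.007   0.0098  0.1532]
scene caps 192 [355. 176.] [-0.0591 -0.0569  0.1421] [-0.0617 -0.0547  0.1449]
scene caps 203 [293. 182.] [-0.0025  0.0798  0.1419] [-0.0066  0.0812  0.1445]
scene caps 211 [340. 190.] [-0.0827 -0.0005  0.1421] [-0.0857  0.0015  0.1454]
scene caps 214 [314. 193.] [-0.0591  0.0555  0.1418] [-0.0629  0.0578  0.1449]
top button 172 [294. 236.] [-0.1589  0.0537
[... 792 characters left out ...]
0.0126  0.1995]
wrist caps 5540 [368.  95.] [-0.0564  0.0541  0.1418] [-0.0571  0.0542  0.1459]
wrist caps 5406 [245.  95.] [-0.0793 -0.0019  0.1422] [-0.0796 -0.0014  0.1463]
wrist caps 4886 [445. 179.] [0.0002 0.0778 0.1415] [-0.0019  0.077   0.1456]
wrist caps 4815 [168. 180.] [-0.0558 -0.0583  0.1415] [-0.0563 -0.0564  0.1456]
wrist caps 55 [306. 190.] [-0.0263  0.0088  0.1581] [-0.0273  0.0093  0.1585]
wrist caps 23 [328. 232.] [0.0003 0.0104 0.1512] [-0.0002  0.0108  0.1531]
wrist caps 14 [284. 233.] [-0.0084 -0.011   0.1511] [-0.0086 -0.0107  0.1529]
(array([0., 0., 0.]), np.float64(-0.001), np.float64(138.5)) [-2.91132188 -5.7787362   2.06333766] [-0.83072692  0.34631746  0.06120073]
```

The marked jar is at stand (-0.080, about -0.001), with its neighbours symmetric on either side. The caps are at 145 mm, the button is up, the key is at x = -0.156, and the grip is 25 N. I'm handing in.

```bash
python3 -c "
from plant import close_job
print(close_job())"
```

```text
the job is handed in; nothing more can be done
None
```

I pressed the ejector fully down so the key came out, turned the carousel until the red-banded jar was at the front mark (about 1 mm off), and handed the job in still gripping the handle at 25 N; no verdict came back.

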